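# Seat the evaporating dish in the warmer's dished well

## Task

Slide the white evaporating dish along the flat metal top of the warmer until its rounded base drops into the dished well and sits fully home, level and centred; do not lift it off the warmer, tip it over, or let it fall off. Leave the dish free and the other things on the bench where they stand.

Things in the scene. Friction and masses are not known exactly. Their poses are not given: they have to be found in the camera images.
- dish_center (a point): Centre, half-way up, of the loose white ceramic evaporating dish (about 240 g): round, open, 100 mm across, 38 mm high, wall 5 mm thick and upright from 21 mm above its underside to the rim, the base below that rounded. z is its axis, up when level. It starts on the plain half of the warmer's top, this point 19 mm above that top, and slides easily there (friction about 0.25).
- dish_foot (a point): Centre of the underside of the dish, on its axis, 19 mm below dish_center. The rounded base (part of a sphere of 60 mm radius) ends here in a flat foot 52 mm across. z up along the dish's axis.
- well (a point): Centre of the flat floor (56 mm across) of the dished well in the warmer's top. Round, 90 mm across at the mouth, 13.3 mm deep, its curved sides match the dish's base with about 1 mm to spare. Home, the dish's foot rests on this floor and its rim stands 25 mm above the top. Left free a few mm off centre, the dish slides down to the middle by itself. Axes as warmer.
- warmer: Bench warmer (cold), fixed: a block 320 mm long (its x), 150 mm wide (its y), 50 mm high, with a flat, level, smooth metal top and nothing standing above it. Origin under its centre, on the bench. The well's centre lies 65 mm from the middle towards +x, on the centre line; the half towards -x is plain and there the dish starts, about 140 mm from the well. It may be turned any way.
- pot_a: Bystander: small white specimen pot with a yellow cap, 40 mm across, 72 mm high, loose. Origin at the centre of its underside.
- pot_b: Bystander: a second pot like pot_a. Origin at the centre of its underside.
- cylinder: Bystander: glass measuring cylinder, 68 mm foot, 200 mm high, loose. Origin at the centre of its underside.
- bottle: Bystander: white plastic bottle with a blue cap, 80 mm across, 167 mm high, loose. Origin at the centre of its underside.
Not all that is in view belongs to the job. Of the things shaped like the part that bears dish_center, the white one is meant.

How it is judged:
By the outcome, as a careful person would: the job done as asked, in the order asked, and still so for the second after the job is handed in, with the robot touching nothing.
It also fails if it takes over 40 s, if anything falls off the work surface, if the arm or the gripper's body presses on something with over 40 N, if the wrist force passes 120 N, or if a joint passes its speed limit or range.

## Robot

A 6-joint arm with a two-finger parallel gripper is mounted at the origin on the work surface. World frame = base frame: x ahead of the robot, y to its left, z up, the work surface at z = 0. Lengths are in m, angles in rad, forces in N, time in s.
With the tool pointing down it reaches from about 0.375 to 0.9 m from the base axis. Payload 3.1 kg.
Tool frame: the origin (TCP) lies midway between the tips of the shut fingers; the grasp point (between the pads) lies 19 mm behind it; y points along the fingers, x is the direction in which the jaws open and shut, and the axes are right-handed (so a half turn about y gives the same grasp; the last joint's range is limited). The gripper opens to 87 mm and grips with 3 to 60 N. Pads are 19 mm wide; open, the fingers measure 117 mm over their backs; the gripper's body (75 mm by 190 mm) begins 51 mm behind the grasp point.
Start: joints at [0.964, 0.527, 1.433, -0, 1.181, -0.178], TCP at [0.26, 0.568, 0.185] pointing down, gripper open.
Joint ranges: [-3.08, 3.08], [-0.75, 2.2], [0.22, 2.44], [-1.43, 4.57], [0, 2.65], [-2.85, 2.85]. Speed limits (rad/s): [2.79, 2.79, 3.14, 3.14, 3.14, 3.14].

## Interface

Orientations are given as a rotation vector (axis times angle).
In Python, from station import manip gives the robot as it stands.
- The arm moves only by the shell command python3 -m creep 'ROWS'. ROWS is JSON, a list that holds one entry, the list of rows, each a list of 5 numbers: the gripper command: -1 is shut, 1 is fully open, values between are in proportion, then the shift along the world's x, y, z normalised to -1 to 1, where 1 is 800 mm, then the turn about the world's z normalised to -1 to 1, where 1 is 1.5 rad. In form: [[[jaw, x, y, z, roll], ...]]. A call has 1 to 20 rows; each row is the pose to reach, as a shift and turn from the pose commanded when the call began; what a row does not reach only later rows make up. A row lasts 1/10 s, in which the tool goes at most 50 mm and 8.59 degrees, less where a joint would pass 70% of its speed; a pose out of reach is approached as far as the arm can. A call with a number of a shift or a turn outside -1 to 1 is refused whole. A call with a gripper value outside its range is refused whole. The fingers move at their own pace and stop on an object; the grip force is fixed at half the most. Time passes only in rows, so rows that repeat a pose let the fingers close. It gives the time, the measured TCP pose, the force and the opening at its end, in the units of the state.
- manip.sense(): the state, without advancing time (a new reading comes with each control period).
- manip.capture(name): name is "side" or "top"; returns a dict with "image" (400x640x3 uint8, red, green, blue), "depth" (400x640 float32, m along the optical axis (not along the pixel's ray), 0 where there is no reading), "fx", "fy", "cx", "cy" (pixels), "origin" and "orientation" of the camera in the world. Camera axes: x right, y down, z forward; pixel columns grow to the right and rows downward; lengths in m; the calibration is good to about 2 mm. A picture is of the moment at which its call begins.
- manip.job_done(): hands the job in, once; it reports no verdict.
The state is a dict: "time": time; "q": joint angles; "joint_vel": joint speeds; "joint_efforts": joint torques, N m; "ee_pos": TCP position; "tool_rot": TCP orientation; "contact_force": force on the tool from outside, world axes, zero at the start; "torque": the same for the moment, N m; "width": finger opening in m.
Only numpy, scipy, OpenCV 4.12 (cv2) and the standard library are available. Lean on these libraries where they do the work, as an engineer would, in place of code of your own. Each camera call takes 0.05 s, during which the arm holds its last target.

## Working session

There is one attempt and no reset: what is moved stays moved. The work goes in short steps, Python scripts to look and compute and a shell command to move; the robot and the scene stay as the last step left them, time stands still between calls to the robot, and variables do not carry over. Pictures are saved under pics/ and viewed, and the job is handed in when it is done.

```bash
mkdir -p pics; ls; cat > h.py <<'E'
from station import manip
import numpy as np, cv2
from scipy.spatial.transform import Rotation as R
def cap(name,fn):
    c=manip.capture(name); cv2.imwrite('pics/'+fn,c['image'][:,:,::-1]); np.savez('pics/'+fn[:-4],**{k:np.array(v) for k,v in c.items()}); return c
def rot(c):
    o=np.array(c['orientation'],float)
    return R.from_rotvec(o).as_matrix() if o.shape==(3,) else (o if o.shape==(3,3) else R.from_quat(o).as_matrix())
def rays(c,uv):
    uv=np.atleast_2d(uv).astype(float)
    d=np.c_[(uv[:,0]-c['cx'])/c['fx'],(uv[:,1]-c['cy'])/c['fy'],np.ones(len(uv))]
    return d@rot(c).T
def onplane(c,uv,z):
    d=rays(c,uv); o=np.array(c['origin']); return o+d*((z-o[2])/d[:,2])[:,None]
def cloud(c):
    v,u=np.mgrid[0:400,0:640]; d=rays(c,np.c_[u.ravel(),v.ravel()])
    p=np.array(c['origin'])+d*np.asarray(c['depth']).ravel()[:,None]
    return p.reshape(400,640,3)
E
python3 - <<'E'
from h import *
for n in('top','side'):
    c=cap(n,n+'0.png'); print(n,c['origin'],c['orientation'],c['fx'],c['cx'],c['cy'])
print(manip.sense())
E
```

```text
pics
top [ 0.49108357 -0.02632119  1.53464868] [-2.15705619  2.19668577 -0.08335077] 439.40658165406575 327.36969778810715 204.59238188709386
side [ 0.23364834 -1.05639319  0.81878021] [-2.14057384  0.37005912 -0.21655025] 395.5124688327349 317.7272707912632 195.76745091846755
{'time': 0.1, 'q': array([ 9.63491351e-01,  5.28373108e-01,  1.43374138e+00,  3.66253540e-06,
        1.18141214e+00, -1.78499130e-01]), 'joint_vel': array([-0.00108219, -0.00388948, -0.00324106,  0.00033852, -0.0001901 ,
       -0.00079977]), 'joint_efforts': array([-1.78913695e-05, -4.40987170e+01, -1.77151304e+01,  6.34819921e-02,
        5.33912040e-02, -3.15660850e-05]), 'ee_pos': array([0.25942167, 0.56782918, 0.18388005]), 'tool_rot': array([-1.38282705, -0.88643266,  0.88937038]), 'contact_force': array([-0.29965443,  0.69578613, -0.41785161]), 'torque': array([ 0.05841164, -0.03532652, -0.03441584]), 'width': 0.08682827465506723}
```

View pics/top0.png

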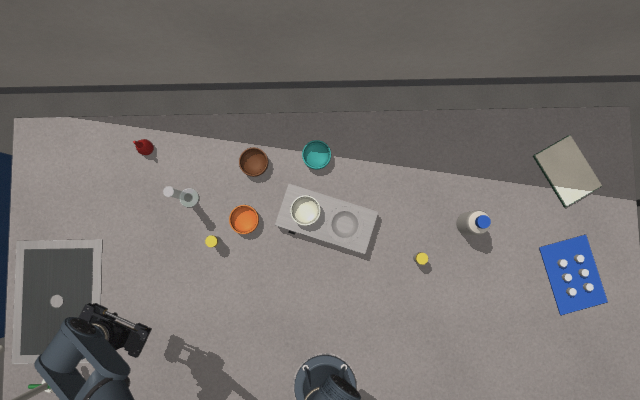

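View pics/side0.png

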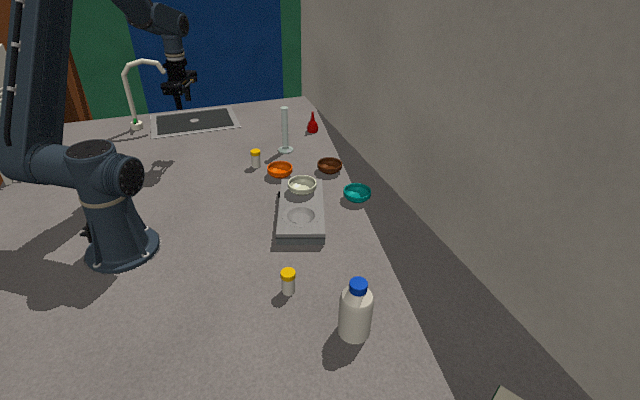

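The top view shows the white dish at about (305,211) on the warmer, and the well at about (345,224). The orange, brown and teal bowls are decoys. The pots are at (211,242) and (422,259), the cylinder at (185,197) and the bottle at (478,222). Next I'll measure the dish, the well and the warmer.

```bash
cat > meas.py <<'E'
from h import *
def meas(c,fn=None):
    P=cloud(c); im=np.asarray(c['image']).astype(int)
    z=P[...,2]; reg=np.zeros(z.shape,bool); reg[170:270,262:395]=1
    top=reg&(abs(z-.05)<.006)
    rim=reg&(z>.078)&(z<.1)&(im.min(2)>120)
    out={}
    k=(z>.04)&(z<.1)&reg
    cs,_=cv2.findContours(k.astype(np.uint8),cv2.RETR_EXTERNAL,cv2.CHAIN_APPROX_NONE)
    cc=max(cs,key=cv2.contourArea)[:,0]
    w=onplane(c,cc,.05)[:,:2].astype(np.float32)
    out['warmer']=cv2.minAreaRect(w)
    out['ztop']=np.median(z[top])
    # white mask
    hsv=cv2.cvtColor(np.asarray(c['image']),cv2.COLOR_RGB2HSV)
    m=reg&(im.min(2)>165)
    cs,_=cv2.findContours(m.astype(np.uint8),cv2.RETR_EXTERNAL,cv2.CHAIN_APPROX_NONE)
    cc=max(cs,key=cv2.contourArea)[:,0]; hull=cv2.convexHull(cc)[:,0]
    for h in(.088,.075): 
        w=onplane(c,cc,h)[:,:2].astype(np.float32); out['dish%.3f'%h]=cv2.minEnclosingCircle(w)
    v,u=np.where(rim); out['rimdepth']=(cv2.minEnclosingCircle(P[rim][:,:2].astype(np.float32)),z[rim].max(),rim.sum())
    low=reg&(z<.046)&(z>.025)
    n,l,s,ce=cv2.connectedComponentsWithStats(low.astype(np.uint8))
    for i in range(1,n):
        if s[i,4]>30: out['low%d'%i]=(s[i],P[l==i].mean(0),z[l==i].min())
    return out
if __name__=='__main__':
    import sys
    c=dict(np.load(sys.argv[1])); 
    for k,v in meas(c).items(): print(k,v)
    im=c['image'][170:270,262:395,::-1]; cv2.imwrite('pics/crop_'+sys.argv[1].split('/')[-1][:-4]+'.png',cv2.resize(im,None,fx=6,fy=6,interpolation=cv2.INTER_CUBIC)[:600,:798])
E
python3 meas.py pics/top0.npz
```

```text
warmer ((0.5673205852508545, -0.014555543661117554), (0.31958386301994324, 0.1500839740037918), 71.2039794921875)
ztop 0.0495563982298074
dish0.088 ((0.6154635548591614, 0.06934034079313278), 0.07427966594696045)
dish0.075 ((0.6165813207626343, 0.07019998133182526), 0.07494625449180603)
rimdepth (((0.5938393473625183, 0.0549023263156414), 0.05024753883481026), np.float64(0.0980159237826761), np.int64(128))
low83 (array([331, 212,  29,  25, 471], dtype=int32), array([ 0.54686597, -0.07672772,  0.03880103]), np.float64(0.030037018712713026))
```

View pics/crop_top0.png

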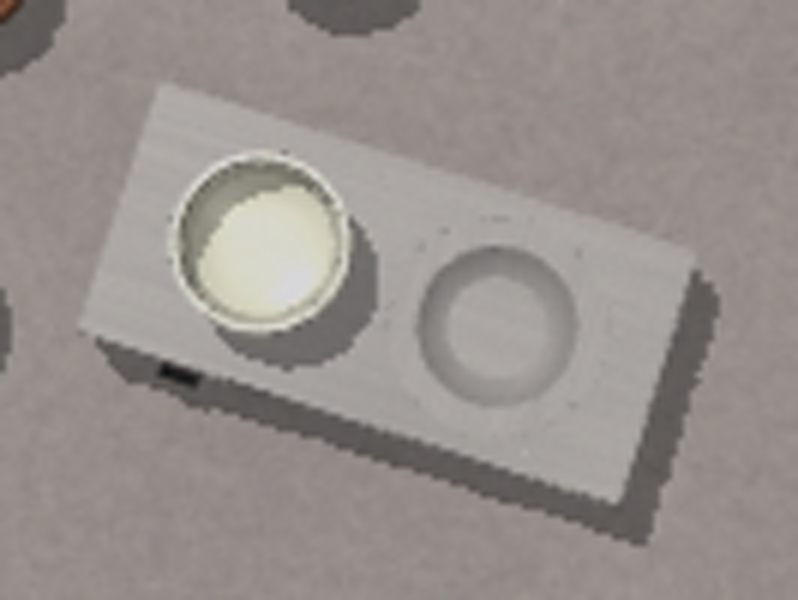

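```bash
python3 - <<'E'
from h import *
c=dict(np.load('pics/top0.npz'))
print(onplane(c,[[305.0,209.7],[344.6,223.8]],.088)[0],onplane(c,[[344.6,223.8]],.05)[0])
s=manip.sense(); Rm=R.from_rotvec(s['tool_rot']).as_matrix(); print(Rm.round(3))
D=np.array([.5938,.0549]);W=np.array([.5464,-.0763]);d=(W-D);L=np.linalg.norm(d);d/=L;print(L,d)
x=Rm[:2,0]; p=np.array([-d[1],d[0]])
for q in(p,-p):
    a=np.arctan2(x[0]*q[1]-x[1]*q[0],x@q); print('turn',a,a/1.5)
for b in(.08,): print('pre',D-d*b,(D-d*b-s['ee_pos'][:2])/.8)
print('step per mm',d/800)
E
```

```text
[0.59442357 0.05459976 0.088     ] [ 0.54694871 -0.07637771  0.05      ]
[[ 0.416 -0.001 -0.909]
 [ 0.909 -0.002  0.416]
 [-0.002 -1.     0.   ]]
0.13949982078841536 [-0.33978538 -0.940503  ]
turn -1.4886781118513095 -0.9924520745675397
turn 1.6529145417384838 1.101943027825656
pre [0.62098283 0.13014024] [ 0.45195146 -0.54711118]
step per mm [-0.00042473 -0.00117563]
```

```bash
python3 -m creep '[[[0.15,0,0,0.06,0],[0.15,0,0,0.12,0],[0.15,0,0,0.16,0],[0.15,0.452,-0.547,0.16,-0.99],[0.15,0.452,-0.547,0.16,-0.99],[0.15,0.452,-0.547,0.16,-0.99],[0.15,0.452,-0.547,0.16,-0.99],[0.15,0.452,-0.547,0.16,-0.99],[0.15,0.452,-0.547,0.16,-0.99],[0.15,0.452,-0.547,0.16,-0.99],[0.15,0.452,-0.547,0.16,-0.99],[0.15,0.452,-0.547,0.16,-0.99],[0.15,0.452,-0.547,0.16,-0.99],[0.15,0.452,-0.547,0.16,-0.99],[0.15,0.452,-0.547,0.16,-0.99],[0.15,0.452,-0.547,0.16,-0.99],[0.15,0.452,-0.547,0.16,-0.99],[0.15,0.452,-0.547,0.16,-0.99],[0.15,0.452,-0.547,0.16,-0.99],[0.15,0.452,-0.547,0.16,-0.99]]]'; python3 - <<'E'
from h import *
s=manip.sense(); print(s['time'],s['ee_pos'],s['width'],s['q'],R.from_rotvec(s['tool_rot']).as_matrix().round(3))
cap('side','side1.png');
E
```

```text
time: 2.1
ee_pos: [0.6207, 0.1322, 0.3131]
tool_rot: [-1.554, 0.267, -0.268]
contact_force: [-0.0, 0.7, -0.1]
width: 0.05
2.1 [0.62065876 0.132241   0.31313933] 0.049961494706904676 [3.40124000e-02 4.31728383e-01 1.23698442e+00 1.71233922e-04
 1.47263517e+00 3.74925124e-01] [[ 0.942  0.     0.334]
 [-0.334  0.     0.942]
 [ 0.    -1.     0.   ]]
```

View pics/side1.png

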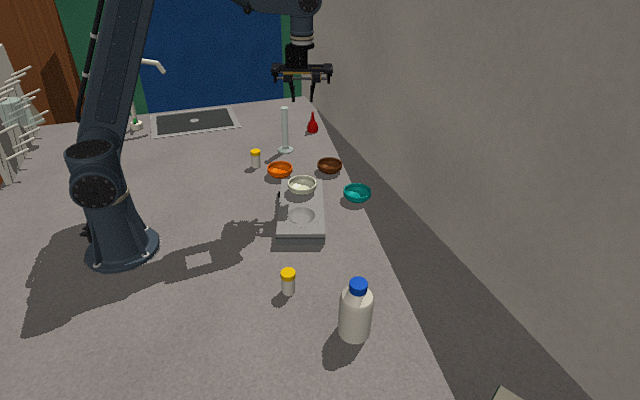

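The gripper is over the spot behind the dish, at about (302,90) in the image, and nothing has been disturbed. I'll lower it now.

```bash
python3 -m creep '[[[0.15,0,0,-0.06,0],[0.15,0,0,-0.12,0],[0.15,0,0,-0.18,0],[0.15,0,0,-0.24,0],[0.15,0,0,-0.28,0],[0.15,0,0,-0.3,0],[0.15,0,0,-0.311,0],[0.15,0,0,-0.311,0],[0.15,0,0,-0.311,0]]]'; python3 - <<'E'
from h import *
cap('side','side2.png');cap('top','top2.png')
im=cv2.imread('pics/side2.png')[110:260,220:400];cv2.imwrite('pics/s2c.png',cv2.resize(im,None,fx=4,fy=4))
E
```

```text
time: 3.05
ee_pos: [0.6224, 0.1311, 0.065]
tool_rot: [-1.554, 0.267, -0.271]
contact_force: [-0.7, 0.1, 0.8]
width: 0.0501
```

View pics/s2c.png

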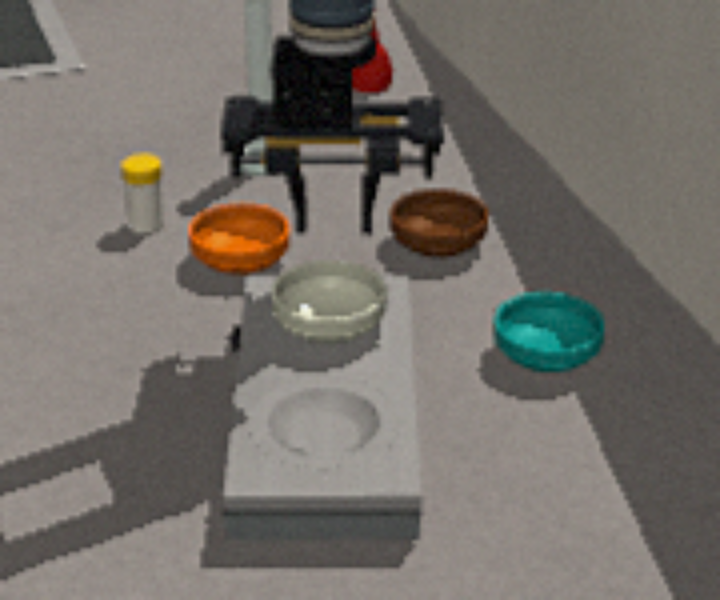

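```bash
python3 - <<'E'
from h import *
c=dict(np.load('pics/side2.npz'))
print(onplane(c,[[295.5,167.5],[311.7,168]],.065), onplane(c,[[302.5,185]],.088))
t=dict(np.load('pics/top2.npz'));P=cloud(t)
print(P[190:240:8,285:340:8,2].round(3)); print(manip.sense()['ee_pos'])
E
```

```text
[[0.61292735 0.19737672 0.065     ]
 [0.6700888  0.17410909 0.065     ]] [[0.58817278 0.0365995  0.088     ]]
[[ 0.464  0.193  0.042  0.053  0.002 -0.002 -0.003]
 [ 0.476  0.046  0.069  0.067  0.048  0.055  0.053]
 [ 0.492  0.074  0.059  0.062  0.072  0.051  0.047]
 [ 0.501  0.071  0.055  0.061  0.065  0.049  0.052]
 [ 0.514  0.052  0.068  0.065  0.055  0.052  0.046]
 [ 0.518  0.043  0.048  0.047  0.049  0.053  0.038]
 [ 0.515 -0.002 -0.003 -0.001  0.046  0.054  0.049]]
[0.62275123 0.13095359 0.06562029]
```

```bash
python3 - <<'E'
from h import *
c=dict(np.load('pics/side2.npz'));P=cloud(c)
for v in range(150,180,3):
  print(v,[tuple(P[v,u].round(3)) for u in (294,295,296,303,311,312)])
im=cv2.imread('pics/side2.png')[140:200,270:340];cv2.imwrite('pics/s2d.png',cv2.resize(im,None,fx=10,fy=10,interpolation=cv2.INTER_NEAREST))
E
```

```text
150 [(np.float64(0.581), np.float64(0.105), np.float64(0.19)), (np.float64(0.585), np.float64(0.108), np.float64(0.188)), (np.float64(0.59), np.float64(0.11), np.float64(0.186)), (np.float64(0.614), np.float64(0.106), np.float64(0.184)), (np.float64(0.637), np.float64(0.089), np.float64(0.189)), (np.float64(0.64), np.float64(0.086), np.float64(0.19))]
153 [(np.float64(0.589), np.float64(0.134), np.float64(0.163)), (np.float64(0.599), np.float64(0.155), np.float64(0.151)), (np.float64(0.683), np.float64(0.419), np.float64(0.004)), (np.float64(0.712), np.float64(0.409), np.float64(0.004)), (np.float64(0.747), np.float64(0.4), np.float64(0.003)), (np.float64(0.64), np.float64(0.087), np.float64(0.178))]
156 [(np.float64(0.588), np.float64(0.131), np.float64(0.153)), (np.float64(0.593), np.float64(0.134), np.float64(0.15)), (np.float64(0.675), np.float64(0.392), np.float64(0.004)), (np.float64(0.705), np.float64(0.386), np.float64(0.002)), (np.float64(0.646), np.float64(0.114), np.float64(0.151)), (np.float64(0.648), np.float64(0.11), np.float64(0.153))]
159 [(np.float64(0.589), np.float
[... 1758 characters left out ...]
oat64(0.624), np.float64(0.258), np.float64(-0.0)), (np.float64(0.628), np.float64(0.256), np.float64(-0.0)), (np.float64(0.632), np.float64(0.254), np.float64(0.0)), (np.float64(0.657), np.float64(0.242), np.float64(0.003)), (np.float64(0.688), np.float64(0.232), np.float64(0.003)), (np.float64(0.689), np.float64(0.225), np.float64(0.006))]
177 [(np.float64(0.576), np.float64(0.097), np.float64(0.088)), (np.float64(0.581), np.float64(0.1), np.float64(0.085)), (np.float64(0.585), np.float64(0.101), np.float64(0.084)), (np.float64(0.609), np.float64(0.095), np.float64(0.083)), (np.float64(0.631), np.float64(0.071), np.float64(0.092)), (np.float64(0.636), np.float64(0.074), np.float64(0.089))]
```

View pics/s2d.png

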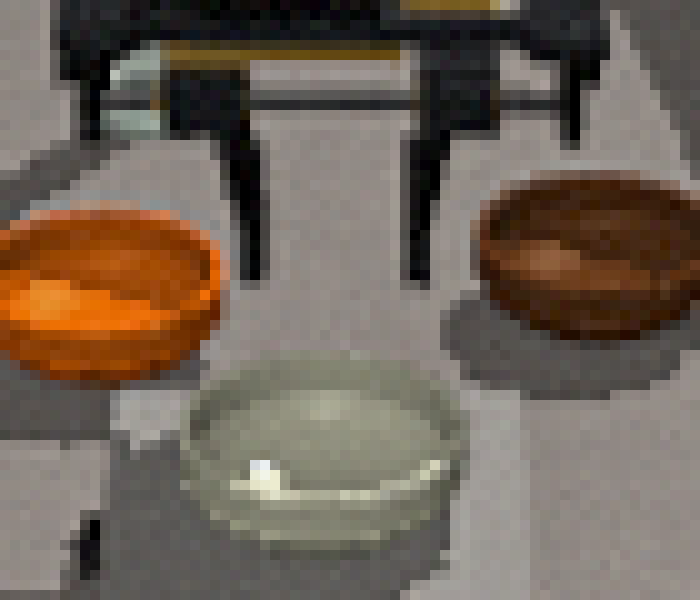

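```bash
python3 - <<'E'
from h import *
for f,box in(('side0',(90,120,160,200)),('side1',(80,120,270,335)),('side2',(140,175,280,325))):
    c=dict(np.load('pics/%s.npz'%f));P=cloud(c);v0,v1,u0,u1=box
    dark=(c['image'].max(2)<45)
    for v in range(v0,v1,2):
        us=np.where(dark[v,u0:u1])[0]+u0
        if len(us): print(f,v,us.min(),us.max(),np.median(P[v,us],0).round(3),len(us))
c=cap('top','top2b.png')
im=cv2.imread('pics/top2b.png')[150:270,240:400];cv2.imwrite('pics/t2c.png',cv2.resize(im,None,fx=5,fy=5))
print(manip.sense())
E
```

```text
side0 90 162 189 [0.237 0.49  0.311] 28
side0 92 163 189 [0.236 0.492 0.303] 26
side0 94 163 189 [0.233 0.494 0.295] 25
side0 96 173 190 [0.246 0.519 0.276] 13
side0 98 174 190 [0.256 0.565 0.25 ] 12
side0 100 175 190 [0.247 0.523 0.259] 11
side0 102 175 180 [0.236 0.518 0.253] 6
side0 104 176 181 [0.238 0.518 0.244] 6
side0 106 176 181 [0.237 0.521 0.235] 6
side0 108 177 181 [0.238 0.521 0.226] 5
side1 80 274 329 [0.575 0.107 0.432] 23
side1 82 274 329 [0.586 0.121 0.418] 13
side1 84 289 314 [0.587 0.131 0.41 ] 7
side1 86 290 314 [0.643 0.129 0.405] 9
side1 88 290 313 [0.617 0.132 0.397] 8
side1 90 291 313 [0.617 0.124 0.391] 6
side1 92 291 312 [0.589 0.131 0.384] 5
side1 94 291 312 [0.59  0.131 0.377] 5
side1 96 292 312 [0.619 0.123 0.371] 6
side1 98 292 312 [0.594 0.131 0.364] 5
side1 100 292 311 [0.594 0.131 0.357] 5
side2 140 280 324 [0.59  0.114 0.221] 32
side2 142 280 324 [0.608 0.107 0.215] 44
side2 144 280 324 [0.651 0.092 0.21 ] 14
side2 146 280 318 [0.655 0.098 0.196] 4
side2 148 280 318 [0.576 0.108 0.197] 16
side2 150 283 324 [0.616 0.101 0.19 ] 33
side2 152 287 319 [0.6
[... 300 characters left out ...]
ide2 172 323 324 [0.73  0.204 0.02 ] 2
{'time': 3.2, 'q': array([3.19427417e-02, 6.86362541e-01, 1.50356304e+00, 4.19742899e-06,
       9.48582105e-01, 3.74773284e-01]), 'joint_vel': array([-1.22055247e-03,  7.59730372e-06,  4.58196859e-03, -1.88626082e-03,
       -1.17051183e-03, -1.26891371e-03]), 'joint_efforts': array([ 1.40836989e-02, -4.68624938e+01, -1.39828616e+01,  6.93695876e-02,
        1.27014733e-03,  1.79135827e-04]), 'ee_pos': array([0.62260514, 0.13095231, 0.06555571]), 'tool_rot': array([-1.55337426,  0.26661672, -0.27138032]), 'contact_force': array([1.00778277, 0.16437136, 0.44054866]), 'torque': array([-0.1078536 ,  0.08434862, -0.00032887]), 'width': 0.05031545280039258}
```

View pics/t2c.png

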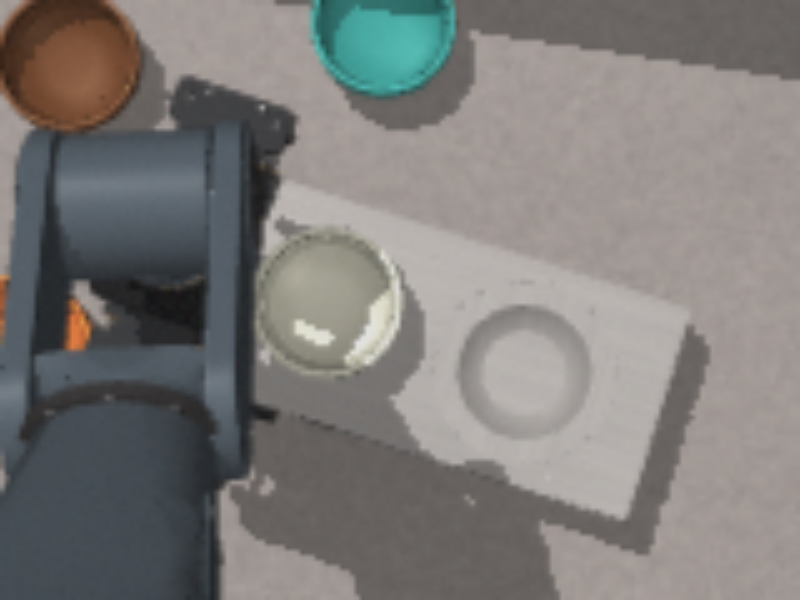

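The visible fingertips, at about (295,167) and (312,167), come out at z≈0.107, while the reported TCP is at z=0.065. The same 42 mm offset shows in all three side pictures. The horizontal position agrees, and the warmer's top measures a correct 0.0496. I'll trust the cameras for height and go down in small steps, watching the force.

```bash
python3 -m creep '[[[0.15,0,0,-0.006,0],[0.15,0,0,-0.012,0],[0.15,0,0,-0.012,0]]]'; python3 - <<'E'
from h import *
cap('side','side3.png')
c=dict(np.load('pics/side3.npz'));P=cloud(c)
dark=(c['image'].max(2)<45)
for v in range(156,180):
    us=np.where(dark[v,285:322])[0]+285
    if len(us): print(v,us.min(),us.max(),np.median(P[v,us],0).round(3),len(us))
E
```

```text
time: 3.5
ee_pos: [0.6207, 0.1307, 0.0536]
tool_rot: [-1.554, 0.27, -0.268]
contact_force: [0.0, -0.3, -0.1]
width: 0.0497
156 291 318 [0.642 0.085 0.166] 11
157 292 314 [0.62  0.122 0.148] 8
158 292 313 [0.592 0.114 0.145] 7
159 292 313 [0.592 0.131 0.141] 7
160 293 313 [0.618 0.121 0.136] 6
161 293 313 [0.618 0.121 0.133] 6
162 293 320 [0.645 0.135 0.126] 7
163 293 320 [0.618 0.13  0.124] 6
164 294 312 [0.618 0.121 0.121] 4
165 294 312 [0.618 0.121 0.116] 4
166 294 311 [0.591 0.129 0.113] 3
167 294 311 [0.59  0.129 0.107] 3
168 294 311 [0.592 0.123 0.105] 3
169 294 311 [0.591 0.13  0.1  ] 3
170 294 311 [0.592 0.131 0.095] 3
```

```bash
python3 -m creep '[[[0.15,0,0,-0.004,0],[0.15,0,0,-0.008,0],[0.15,0,0,-0.008,0]]]'
```

```text
time: 3.85
ee_pos: [0.6209, 0.1307, 0.0473]
tool_rot: [-1.554, 0.27, -0.268]
contact_force: [0.0, 0.0, -0.2]
width: 0.0501
```

The reported TCP is now below the warmer's top with no contact force, so the offset is real. I'll go down another 24 mm.

```bash
python3 -m creep '[[[0.15,0,0,-0.01,0],[0.15,0,0,-0.015,0],[0.15,0,0,-0.02,0],[0.15,0,0,-0.025,0],[0.15,0,0,-0.03,0],[0.15,0,0,-0.03,0]]]'; python3 - <<'E'
from h import *
cap('side','side4.png')
c=dict(np.load('pics/side4.npz'));P=cloud(c)
dark=(c['image'].max(2)<45)
for v in range(164,186):
    us=np.where(dark[v,285:320])[0]+285
    if len(us): print(v,us.min(),us.max(),np.median(P[v,us],0).round(3),len(us))
im=cv2.imread('pics/side4.png')[140:240,240:360];cv2.imwrite('pics/s4.png',cv2.resize(im,None,fx=6,fy=6,interpolation=cv2.INTER_NEAREST))
E
```

```text
time: 4.45
ee_pos: [0.6209, 0.1308, 0.0232]
tool_rot: [-1.554, 0.27, -0.268]
contact_force: [0.9, 0.4, 0.1]
width: 0.0503
164 292 314 [0.644 0.109 0.121] 7
165 293 313 [0.619 0.12  0.117] 6
166 293 313 [0.618 0.121 0.112] 6
167 293 318 [0.645 0.126 0.108] 7
168 293 319 [0.644 0.13  0.103] 7
169 293 312 [0.59  0.129 0.101] 5
170 293 312 [0.59  0.13  0.096] 5
171 294 312 [0.618 0.119 0.092] 4
172 294 312 [0.619 0.122 0.087] 4
173 294 311 [0.591 0.132 0.082] 3
174 294 311 [0.591 0.129 0.08 ] 3
175 294 311 [0.59  0.124 0.075] 3
176 311 311 [0.644 0.108 0.073] 1
```

View pics/s4.png

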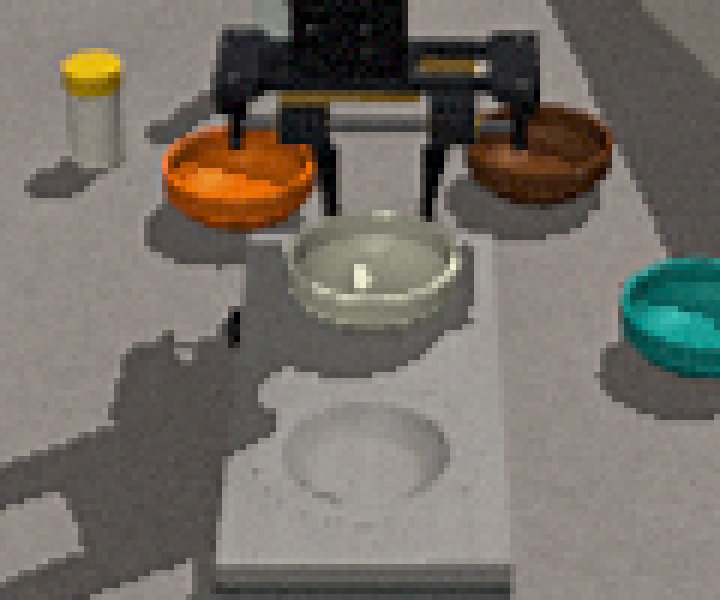

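The fingertips are now behind the dish, hidden by its rim at about row 176, which puts them near z=0.065. I'll push slowly along the line from the dish to the well.

```bash
python3 -m creep '[[[0.15,-0.0021,-0.0059,0,0],[0.15,-0.0042,-0.0118,0,0],[0.15,-0.0064,-0.0176,0,0],[0.15,-0.0085,-0.0235,0,0],[0.15,-0.0106,-0.0294,0,0],[0.15,-0.0127,-0.0353,0,0],[0.15,-0.0149,-0.0412,0,0],[0.15,-0.017,-0.047,0,0],[0.15,-0.0191,-0.0529,0,0],[0.15,-0.0212,-0.0588,0,0],[0.15,-0.0234,-0.0647,0,0],[0.15,-0.0255,-0.0706,0,0],[0.15,-0.0276,-0.0764,0,0],[0.15,-0.0297,-0.0823,0,0],[0.15,-0.0319,-0.0882,0,0],[0.15,-0.034,-0.0941,0,0],[0.15,-0.0361,-0.1,0,0],[0.15,-0.0382,-0.1058,0,0],[0.15,-0.0404,-0.1117,0,0],[0.15,-0.0425,-0.1176,0,0]]]'; python3 - <<'E'
from h import *
cap('side','side5.png');cap('top','top5.png')
a=cv2.imread('pics/side5.png')[140:240,250:350];b=cv2.imread('pics/top5.png')[160:260,280:380]
cv2.imwrite('pics/c5.png',cv2.resize(np.hstack([a,b]),None,fx=4,fy=4,interpolation=cv2.INTER_CUBIC))
E
```

```text
time: 6.5
ee_pos: [0.5873, 0.0363, 0.024]
tool_rot: [-1.554, 0.269, -0.269]
contact_force: [-0.1, 1.2, 0.4]
width: 0.05
```

View pics/c5.png

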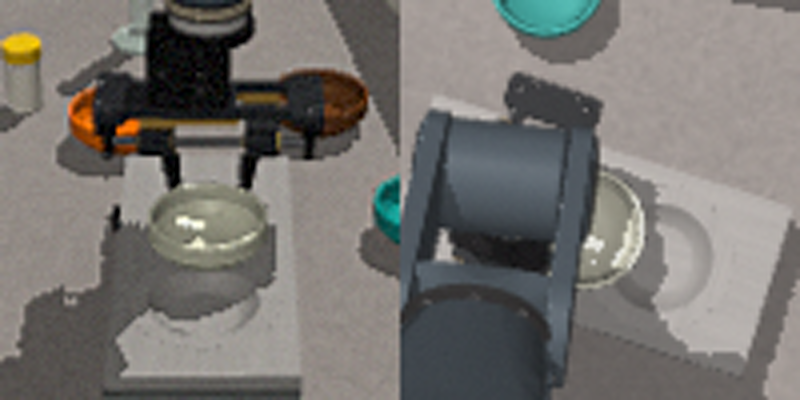

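The dish is square between the fingers and tracking toward the well, with its centre about 65 mm short. I'll continue at 3 mm per row.

```bash
python3 -m creep '[[[0.15,-0.0013,-0.0035,0,0],[0.15,-0.0026,-0.0071,0,0],[0.15,-0.0038,-0.0106,0,0],[0.15,-0.0051,-0.0141,0,0],[0.15,-0.0064,-0.0176,0,0],[0.15,-0.0077,-0.0212,0,0],[0.15,-0.0089,-0.0247,0,0],[0.15,-0.0102,-0.0282,0,0],[0.15,-0.0115,-0.0318,0,0],[0.15,-0.0128,-0.0353,0,0],[0.15,-0.014,-0.0388,0,0],[0.15,-0.0153,-0.0424,0,0],[0.15,-0.0166,-0.0459,0,0],[0.15,-0.0179,-0.0494,0,0],[0.15,-0.0191,-0.053,0,0],[0.15,-0.0204,-0.0565,0,0],[0.15,-0.0217,-0.06,0,0],[0.15,-0.023,-0.0635,0,0],[0.15,-0.0242,-0.0671,0,0],[0.15,-0.0255,-0.0706,0,0]]]'; python3 - <<'E'
from h import *
cap('side','side6.png');cap('top','top6.png')
a=cv2.imread('pics/side6.png')[150:250,250:350];b=cv2.imread('pics/top6.png')[160:260,290:390]
cv2.imwrite('pics/c6.png',cv2.resize(np.hstack([a,b]),None,fx=4,fy=4,interpolation=cv2.INTER_CUBIC))
E
```

```text
time: 8.6
ee_pos: [0.5669, -0.02, 0.024]
tool_rot: [-1.554, 0.269, -0.269]
contact_force: [0.3, -0.6, 1.0]
width: 0.0498
```

View pics/c6.png

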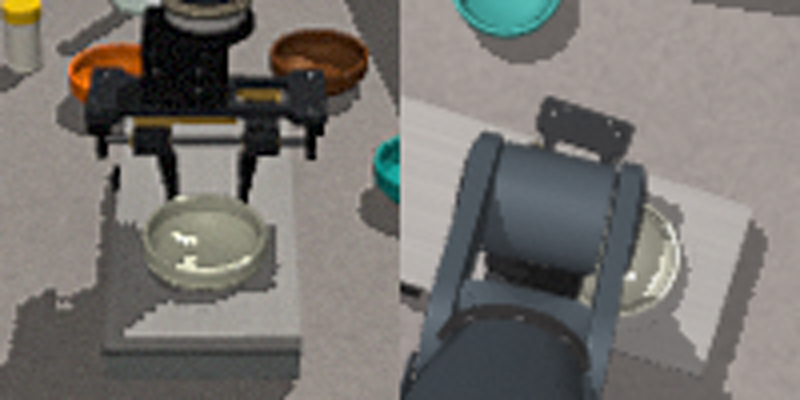

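The dish is over the well now, with its rim centred at about (301,205) in the side view. Next I'll measure its rim heights along and across the push direction.

```bash
cat > rim.py <<'E'
from h import *
import sys
W=np.array([.5467,-.0763]);d=np.array([-.34,-.9405]);n=np.array([.9405,-.34])
def rim(f):
    c=dict(np.load(f));P=cloud(c).reshape(-1,3);im=c['image'].reshape(-1,3).astype(int)
    r=P[:,:2]-W;a=r@d;b=r@n
    m=(abs(a)<.09)&(abs(b)<.065)&(P[:,2]>.054)&(P[:,2]<.12)&(im.min(1)>90)
    Q=np.c_[a,b,P[:,2]][m]
    print(f,m.sum(),'a %.4f %.4f b %.4f %.4f'%(*np.percentile(Q[:,0],[1,99]),*np.percentile(Q[:,1],[1,99])))
    for nm,s in(('front',Q[:,0]>.035),('back',Q[:,0]<-.03),('left',Q[:,1]<-.038),('right',Q[:,1]>.038)):
        if s.sum()>3: print(nm,s.sum(),np.percentile(Q[s,2],[50,90]).round(4))
for f in sys.argv[1:]: rim(f)
E
python3 rim.py pics/side6.npz pics/top6.npz
```

```text
pics/side6.npz 446 a -0.0765 0.0814 b -0.0495 0.0574
front 113 [0.0668 0.0756]
back 212 [0.0663 0.0809]
left 47 [0.0704 0.0794]
right 28 [0.0745 0.0793]
pics/top6.npz 162 a -0.0202 0.0830 b -0.0571 0.0597
front 96 [0.0573 0.0767]
left 28 [0.0578 0.0767]
right 27 [0.0583 0.0765]
```

The rim is about 25 mm above the warmer's top, so the dish has dropped in, and the fingers are already about 6 mm clear of it. I'll back away and go up for an unobstructed look.

```bash
python3 -m creep '[[[0.15,0.0085,0.0235,0,0],[0.15,0.017,0.047,0,0],[0.15,0.0212,0.0588,0,0],[0.15,0.0212,0.0588,0.05,0],[0.15,0.0212,0.0588,0.1,0],[0.15,0.0212,0.0588,0.16,0],[0.15,0.0212,0.0588,0.22,0],[0.15,0.0212,0.0588,0.28,0],[0.15,0.0212,0.0588,0.33,0],[0.15,0.0,0.12,0.33,0],[0.15,-0.02,0.18,0.33,0],[0.15,-0.03,0.24,0.33,0],[0.15,-0.03,0.3,0.33,0],[0.15,-0.03,0.3,0.33,0],[0.15,-0.03,0.3,0.33,0]]]'; python3 - <<'E'
from h import *
cap('side','side7.png');cap('top','top7.png')
a=cv2.imread('pics/side7.png')[150:250,250:350];b=cv2.imread('pics/top7.png')[160:260,290:390]
cv2.imwrite('pics/c7.png',cv2.resize(np.hstack([a,b]),None,fx=4,fy=4,interpolation=cv2.INTER_CUBIC))
E
python3 rim.py pics/side7.npz pics/top7.npz
```

```text
time: 10.2
ee_pos: [0.5424, 0.221, 0.2877]
tool_rot: [-1.555, 0.267, -0.267]
contact_force: [-0.0, -0.3, 0.4]
width: 0.0502
pics/side7.npz 376 a -0.0830 0.0685 b -0.0518 0.0583
front 129 [0.0684 0.0766]
back 156 [0.0642 0.0765]
left 46 [0.0715 0.0775]
right 28 [0.067  0.0774]
pics/top7.npz 356 a -0.0863 0.0889 b -0.0627 0.0604
front 101 [0.0572 0.076 ]
back 114 [0.0568 0.0745]
left 68 [0.0574 0.0765]
right 79 [0.0585 0.0762]
```

View pics/c7.png

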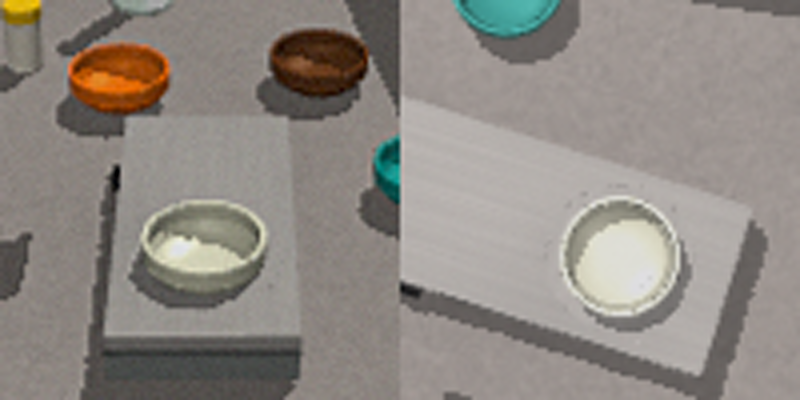

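View pics/top7.png

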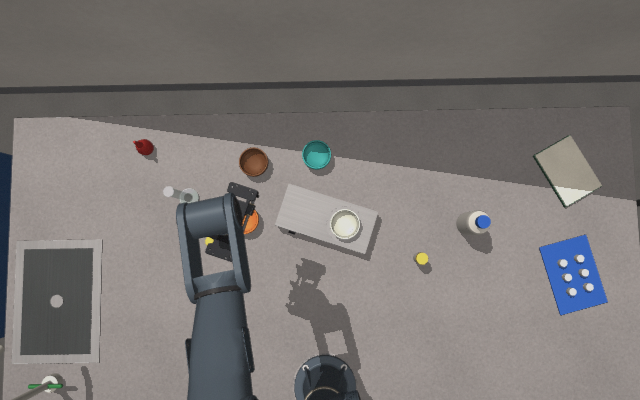

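The dish is seated in the well at about (345,224) in the top view. As a last check I'll measure its centring and tilt, and compare the bystanders with where they started.

```bash
python3 - <<'E'
from h import *
c=dict(np.load('pics/top7.npz'));P=cloud(c);z=P[...,2]
reg=np.zeros(z.shape,bool);reg[205:245,325:366]=1
rim=reg&(z>.068)&(z<.085)
Q=P[rim];A=np.c_[Q[:,:2]-Q[:,:2].mean(0),np.ones(len(Q))]
print(len(Q),'plane',np.linalg.lstsq(A,Q[:,2],rcond=None)[0].round(4))
print('rim depth circle',cv2.minEnclosingCircle(Q[:,:2].astype(np.float32)))
br=((c['image'].min(2)>175)&reg).astype(np.uint8);cs,_=cv2.findContours(br,0,cv2.CHAIN_APPROX_NONE);cc=max(cs,key=cv2.contourArea)[:,0]
print('rim bright',cv2.minEnclosingCircle(onplane(c,cc,.0747)[:,:2].astype(np.float32)))
c0=dict(np.load('pics/top0.npz'));k=(cloud(c0)[...,2]>.04)&(cloud(c0)[...,2]<.046)&0
low=np.zeros(z.shape,bool);P0=cloud(c0);low[205:245,325:366]=1;low&=(P0[...,2]<.046)
(cx,cy),r=cv2.minEnclosingCircle(np.argwhere(cv2.morphologyEx(low.astype(np.uint8),cv2.MORPH_OPEN,np.ones((3,3))))[:,::-1].astype(np.float32))
print('well',onplane(c0,[[cx,cy]],.05),r/439*1.485)
for n,a,b in(('top','top0','top7'),('side','side0','side7')):
    d=cv2.absdiff(dict(np.load(f'pics/{a}.npz'))['image'],dict(np.load(f'pics/{b}.npz'))['image']).max(2)
    for nm,(u,v) in ({'pot_b':(422,259),'bottle':(480,222),'teal':(317,155),'brown':(254,162)} if n=='top' else {'pot':(255,158),'cyl':(285,130),'pot2':(288,282),'bottle':(356,310),'orange':(280,170)}).items():
        print(n,nm,(d[v-14:v+14,u-12:u+12]>50).sum())
E
```

```text
123 plane [-0.002  -0.0042  0.0744]
rim depth circle ((0.5471040606498718, -0.07556161284446716), 0.049974504858255386)
rim bright ((0.5476778149604797, -0.0740007534623146), 0.05112297087907791)
well [[ 0.52662126 -0.05729609  0.05      ]] 0.06731586912498387
top pot_b 0
top bottle 0
top teal 0
top brown 0
side pot 0
side cyl 0
side pot2 0
side bottle 0
side orange 9
```

```bash
python3 -c "
from station import manip
print(manip.job_done()); s=manip.sense(); print(s['time'],s['contact_force'])"
```

```text
the job is handed in; nothing more can be done
None
the job is handed in; nothing more can be done
```

The white dish is in the well, level and centred, and I handed the job in at about 10 s with the gripper well clear. I pushed it from behind with the part-open fingers, about 140 mm along the warmer's top and without lifting it. It dropped in, and I backed the fingers away.

**Last checks:**
- **Seated and level:** the rim averages 0.0744 m high, against the 0.075 m expected when home. The rim's fitted tilt is under 0.3°.
- **Centred:** the rim's centre is at (0.5471, -0.0756), under 1 mm from the well at about (0.5467, -0.0763).
- **Bystanders:** before-and-after pictures show no change at either pot, the cylinder or the bottle. The teal and brown bowls are unchanged too.

**Disagreements and failures:**
- **Tool height:** the fingertips were about 42 mm higher in the camera images than the reported TCP height. I trusted the cameras and went down in small steps while watching the force.
- **Well re-measurement:** a last attempt to find the well again gave a radius of 67 mm instead of 45 mm, so I ignored it. I used the earlier position, which matches the warmer's outline and the depth image.
- **Rim by brightness:** a second estimate of the rim's centre came out about 2 mm from the well, with a radius 1 mm too large. I gave it less weight than the depth fit.
- **Orange bowl:** nine pixels changed there, probably from the arm's shadow; I didn't check further.

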